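Push the open lamp driver into the test fixture's corner

ROBOT

A 6-joint arm with a two-finger parallel gripper is mounted at the origin on the work surface. World frame = base frame: x ahead of the robot, y to its left, z up, the work surface at z = 0. Lengths are in m, angles in rad, forces in N, time in s.
With the tool pointing down it reaches from about 0.3 to 1 m from the base axis. Payload 5.1 kg.
Tool frame: the origin (TCP) lies between the finger pads, 19 mm behind the fingertips; this is the grasp point; z points along the fingers, y is the line along which they close (so a half turn about z gives the same grasp; the last joint's range is limited). The gripper opens to 95 mm and grips with 3 to 60 N. Pads are 20 mm wide; open, the fingers measure 119 mm over their backs; the gripper's body (75 mm by 180 mm) begins 59 mm behind the grasp point.
Start: joints at [-1.246, 0.124, 1.65, -0, 1.367, -0.083], TCP at [0.258, -0.597, 0.233] pointing down, gripper open.
Joint ranges: [-2.61, 2.61], [-1.02, 2.33], [0.03, 2.71], [-1.35, 4.49], [0.32, 2.68], [-2.91, 2.91]. Speed limits (rad/s): [2.57, 2.57, 3.14, 3.14, 3.14, 3.14].

INTERFACE

Orientations are given as a unit quaternion [x, y, z, w].
In Python, from plant import state, get_image, sign_off gives the robot as it stands. The module is installed in compiled form; this text tells all that it offers.
- The arm moves only by the tool drive_tool, never from a script. Its argument "increments" is a list that holds one entry, the list of rows, each a list of 4 numbers: the shift along the world's x, y, z in mm, then the turn about the world's z in rad. A call has 1 to 5 rows; each row is the pose to reach, as a shift and turn from the pose commanded when the call began; what a row does not reach only later rows make up. A row lasts 1/8 s, in which the tool goes at most 62.5 mm and 10.7 degrees, less where a joint would pass 70% of its speed; a pose out of reach is approached as far as the arm can. A call with a gripper value outside its range is refused whole. "grip" is the opening, from -1 (shut) to 1 (fully open), set as the call begins (left out, the last holds). The fingers move at their own pace and stop on an object; "force" is the grip in N (left out, the last holds). Time passes only in rows, so rows that repeat a pose let the fingers close. It gives the time, the measured TCP pose, the force, the opening and the grip force at its end, in the units of the state.
- state(): the state, without advancing time (a new reading comes with each control period).
- get_image(name): name is "scene" or "side" or "wrist"; returns a dict with "color" (400x640x3 uint8, red, green, blue), "depth" (400x640 float32, m along the optical axis (not along the pixel's ray), 0 where there is no reading), "fx", "fy", "cx", "cy" (pixels), "T" (4x4, takes a point from camera to world coordinates); the wrist camera has in their place "mount" (4x4, takes a point from camera to tool coordinates, whose origin is the TCP and whose axes are the flange's). Camera axes: x right, y up, looking along -z (the intrinsics and any distortion apply to the point x, -y, -z); pixel columns grow to the right and rows downward; lengths in m; the calibration is good to about 2 mm. A picture is of the moment at which its call begins: read the wrist's pose just before it.
- sign_off(): hands the job in; it is judged then, once.
The state is a dict: "time_s": time; "joint_positions": joint angles; "qvel": joint speeds; "tau": joint torques, N m; "ee_pos": TCP position; "ee_rot": TCP orientation; "wrist_force": force on the tool from outside, world axes, zero at the start; "moment": the same for the moment, N m; "opening": finger opening in m; "gripper_force": force on a finger pad.
Only numpy, scipy, OpenCV 4.12 (cv2) and the standard library are available. Lean on these libraries where they do the work, as an engineer would, in place of code of your own. Each camera call takes 0.05 s, during which the arm holds its last target. There are 200 camera calls.

TASK

Push the open lamp driver (the square aluminium housing with the bare circuit board on top) along the bench until its far face is flush against the long fence, still well short of the contact block, then slide it along the fence until its terminal side meets the contact block, so that it sits square in the corner, flush with both. Push steadily on the sides of the housing only: do not lift or tip it, do not put fingers on top of the board, and leave the closed driver and all the other things where they are. Finish with the fingers clear of everything.

Things in the scene. Friction and masses are not known exactly. Their poses are not given: they have to be found in the camera images.
- driver: Open lamp driver, loose, 0.4 to 0.85 kg: aluminium housing 100 mm (its x) by 110 mm (its y) by 32 mm high, green circuit board on top with parts up to 46 mm above the bench. Origin at the centre of its underside, z up. Its +x face goes against the fence, its +y face (terminal side) against the contact block. Starts turned up to 0.3 rad from the world axes. Slides on the bench at 2 to 6 N.
- driver_terminals (a point): Middle of the driver's +y face (the terminal side: a grey terminal strip lies on the board beside it), 55 mm from the driver's origin and 16 mm above its underside.
- fixture: Test fixture, fixed to the bench: an aluminium fence and a black contact block that form an inner corner. Origin at that corner, on the bench. The fence's face is its plane x = 0, looking to -x (towards the robot). The block's face is its plane y = 0, looking to -y. Seated, the driver's origin is at x = -50 mm, y = -55 mm in this frame, with the axes parallel.
- fixture_fence (a point): Middle of the fence's working face, at its foot, 250 mm along -y from the fixture's origin. The fence is straight, 500 mm long from the corner, 22 mm thick, 26 mm high.
- fixture_block (a point): Middle of the contact block's working face, at its foot, 57 mm along -x from the fixture's origin. The block reaches 115 mm out from the fence, is 40 mm thick and 34 mm high; its brass contacts are level with its face and do not move.
- closed_driver: Bystander, loose: a narrower closed aluminium driver with a plain lid, 70 mm (x) by 110 mm (y) by 44 mm high, origin at the centre of its underside. Stands beside the open driver, on its left or its right.
- torch_head: Bystander, loose: dark metal torch head standing on its lens, 60 mm wide at the foot, 60 mm high; origin at the centre of its underside.
- flux_bottle: Bystander, loose: small white bottle, 32 mm wide, 72 mm high; origin at the centre of its underside.
- tape_roll: Bystander, loose: white roll of tape lying flat, 64 mm wide, 19 mm high; origin at the centre of its underside.
- screwdriver: Bystander, loose: screwdriver with a red handle, 190 mm long, lying along its x axis.
- brush: Bystander, loose: small brush with a wooden handle, 170 mm long, lying along its x axis.
Mind the look-alikes: they are no part of the job. What is shaped like the driver but red, turquoise or yellow is not meant.

How it is judged:
On the way, in this order (a step that is already met when the one before it is completed fails the run):
1. the open driver is flush against the fence (gap under 3.5 mm, square within 0.05 rad), its terminal side still over 15 mm from the contact block (x of driver in the frame of fixture above -0.0535 m and angle between the x axis of driver and the x axis of fixture, either way round below 0.05 rad and y of driver_terminals in the frame of fixture below -0.015 m), for 0.1 s.
2. the open driver sits in the corner, flush with the fence and the contact block (x of driver in the frame of fixture between -0.0535 and -0.045 m and angle between the x axis of driver and the x axis of fixture, either way round below 0.05 rad and y of driver_terminals in the frame of fixture between -0.0035 and 0.004 m), for 0.2 s.
At the end, for the whole second after the job is handed in: The open driver lies flat and at rest on the bench in the fixture's corner: its far face within 3.5 mm of the fence, its terminal side within 3.5 mm of the contact block, square within 0.05 rad; every bystander within 15 mm of where it started (all of step 2 and height (world z) of driver below 0.004 m and angle between driver's own z axis and vertical below 0.05 rad and linear speed of driver below 0.01 m/s and distance of each of closed_driver, torch_head, flux_bottle, tape_roll, screwdriver, brush from where it was at the start of the episode below 0.015 m); the robot touches nothing.
It fails at once if the open driver is lifted (over 10 mm) or tipped (over 0.2 rad) (height (world z) of driver above 0.01 m or angle between driver's own z axis and vertical above 0.2 rad).
It fails at once if the open driver is knocked along (over 0.5 m/s) (linear speed of driver above 0.5 m/s).
It fails at once if the fingers touch the driver from over its board (TCP more than 20 mm inside its outline) (contact force between the fingers and driver above 1 N and x of the grasp point in the frame of driver between -0.03 and 0.03 m and y of the grasp point in the frame of driver between -0.035 and 0.035 m).
It fails at once if the closed driver or another bystander is moved by more than 15 mm (distance of any of closed_driver, torch_head, flux_bottle, tape_roll, screwdriver, brush from where it was at the start of the episode above 0.015 m).
It also fails if it takes over 51 s, if anything falls off the work surface, if the arm or the gripper's body presses on something with over 40 N, if the wrist force passes 120 N, or if a joint passes its speed limit or range.

## Working session

There is one attempt and no reset: what is moved stays moved. The work goes in short steps, Python scripts to look and compute and a tool call to move; the robot and the scene stay as the last step left them, time stands still between calls to the robot, and variables do not carry over. Pictures are saved under pics/ and viewed, at most 10 in all, crops included, and the job is handed in when it is done.

Besides the shell and the picture viewer there is one more tool, called after "Call:" as name([rows], argument=value, ...), one row to a line, values as JSON. drive_tool: Moves the arm, as the interface text tells. Its arguments: {"type":"object","properties":{"increments":{"type":"array"},"grip":{"type":"number"},"force":{"type":"number"}},"required":["increments"]}

```bash
mkdir -p pics; cat > h.py <<'E'
import numpy as np, cv2
from plant import state, get_image, sign_off
def save(name, im): cv2.imwrite('pics/'+name, im[:,:,::-1])
def world(g, u, v, d=None, z=None):
    ray=np.array([(u-g['cx'])/g['fx'], -(v-g['cy'])/g['fy'], -1.])
    T=np.array(g['T'])
    if z is not None:
        r=T[:3,:3]@ray; return T[:3,3]+r*(z-T[2,3])/r[2]
    return T[:3,:3]@(ray*d)+T[:3,3]
E
python3 - <<'E'
from h import *
import pickle
for n in ('scene','side'):
    g=get_image(n); pickle.dump(g,open(n+'.pkl','wb')); save(n+'.png',g['color'])
    print(n,[k for k in g], g['fx'],g['cx'],np.round(g['T'],3).tolist(), g.get('dist'))
s=state(); print(s['time_s'],s['ee_pos'],s['ee_rot'],s['opening'])
E
```

```text
scene ['color', 'depth', 'fx', 'fy', 'cx', 'cy', 'T'] 422.80559218043817 323.10227281235257 [[0.484, -0.672, 0.561, 1.336], [0.875, 0.36, -0.323, -0.489], [0.015, 0.647, 0.762, 1.064], [0.0, 0.0, 0.0, 1.0]] None
side ['color', 'depth', 'fx', 'fy', 'cx', 'cy', 'T'] 436.3295288569451 315.95546633300967 [[-0.978, 0.135, -0.157, 0.372], [-0.207, -0.635, 0.744, 0.893], [0.001, 0.761, 0.649, 0.841], [0.0, 0.0, 0.0, 1.0]] None
0.1 [ 0.25759957 -0.59618142  0.23231586] [ 9.79284481e-01  2.02487086e-01 -1.04159997e-04 -9.34864748e-04] 0.0951525249989302
```

View pics/scene.png

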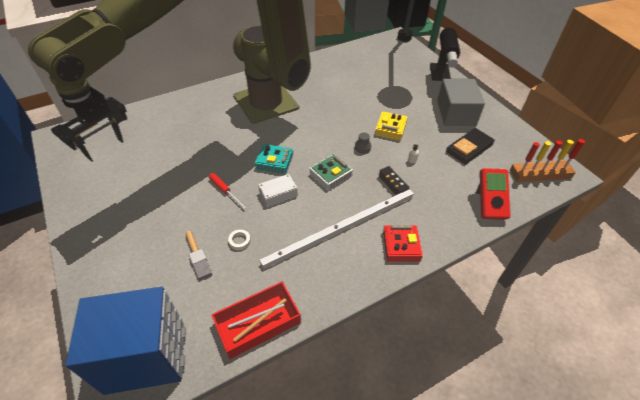

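View pics/side.png

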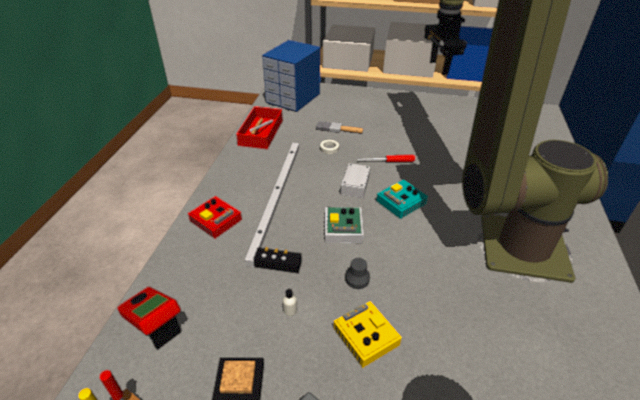

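The open driver (green board) is at scene (331,171). The closed driver is at (278,190), the fence runs from (263,263) to (411,195), and the contact block is at (394,180). The torch head is at (363,143) and the turquoise look-alike at (273,158). Next I'll enlarge crops to read the edges.

```bash
python3 - <<'E'
import pickle,cv2
from h import *
for n,(x,y,w,h) in {'scene':(250,130,170,127),'side':(235,130,200,150)}.items():
    g=pickle.load(open(n+'.pkl','rb'))
    f=800/w if n=='scene' else 4
    im=cv2.resize(g['color'][y:y+h,x:x+w],None,fx=4 if n=='side' else 4.5,fy=4 if n=='side' else 4.5,interpolation=cv2.INTER_CUBIC)
    s=4 if n=='side' else 4.5
    for k in range(0,w,20): cv2.putText(im,str(x+k),(int(k*s),10),0,.35,(255,255,0)); im[:6,int(k*s)]=255
    for k in range(0,h,20): cv2.putText(im,str(y+k),(0,int(k*s)+4),0,.35,(255,255,0))
    save(n+'_c.png',im)
E
```

```text
(no output)
```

View pics/scene_c.png

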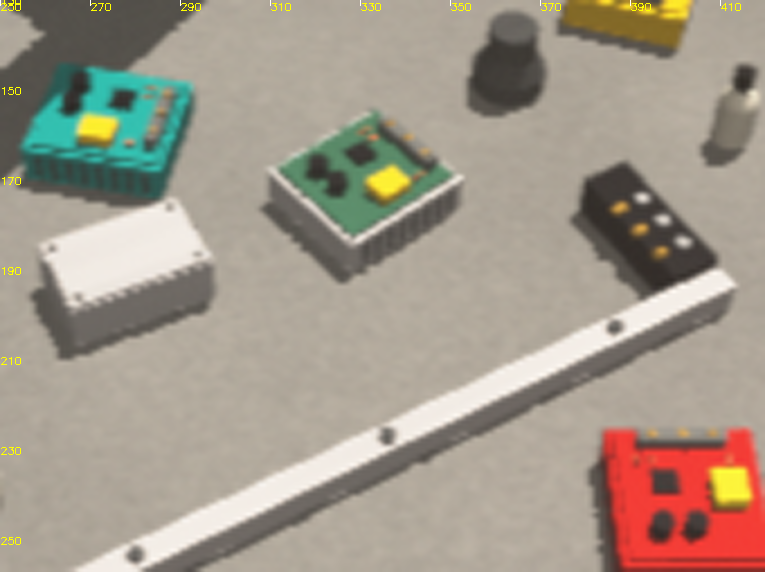

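View pics/side_c.png

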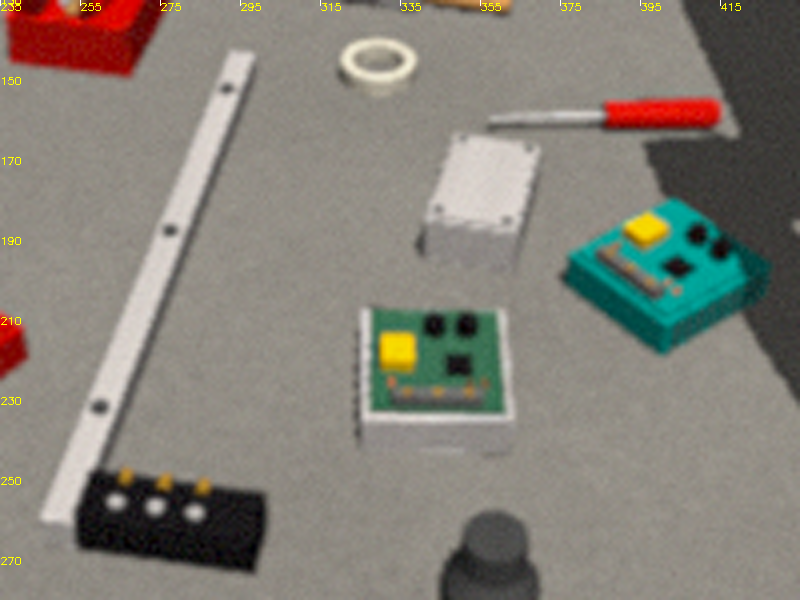

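```bash
python3 - <<'E'
import pickle
from h import *
sc=pickle.load(open('scene.pkl','rb'));si=pickle.load(open('side.pkl','rb'))
def P(g,pts,z):
    o,s=((250,130),4.5) if g is sc else ((235,130),4)
    return np.array([world(g,o[0]+u/s-.5,o[1]+v/s-.5,z=z)[:2] for u,v in pts])
def show(n,p): print(n,np.round(p,4).tolist(),'len',np.round(np.linalg.norm(np.roll(p,-1,0)-p,axis=1),3),'ang',[round(float(np.arctan2(*(d[::-1]))),3) for d in np.roll(p,-1,0)-p],'mean',p.mean(0).round(4))
show('drv sc',P(sc,[(268,172),(351,238),(462,180),(372,112)],.032))
show('drv si',P(si,[(360,309),(503,309),(514,417),(361,417)],.032))
show('fence sc',P(sc,[(75,572),(715,270)],.026))
show('fence outer sc',P(sc,[(118,572),(735,285)],.026))
show('fence si',P(si,[(256,55),(100,470)],.026))
show('block sc',P(sc,[(584,183),(628,163),(717,257)],.034))
show('block si',P(si,[(92,470),(266,493)],.034))
show('closed sc',P(sc,[(40,245),(75,305),(212,260),(172,202)],.044))
show('closed si',P(si,[(455,136),(539,146),(517,231),(428,219)],.044))
show('torch sc foot',P(sc,[(505,95)],.01))
show('teal sc',P(sc,[(25,150),(155,168),(192,88),(65,65)],.032))
# brightness-fit check of fence with depth
for g,n,u,v in((sc,'sc',331,171),(si,'si',343,218)):
    print(n,world(g,u,v,d=g['depth'][v,u]).round(3))
E
```

```text
drv sc [[0.4417, -0.0309], [0.5299, -0.0087], [0.518, 0.094], [0.4223, 0.0706]] len [0.091 0.103 0.099 0.103] ang [0.247, 1.687, -2.901, -1.382] mean [0.478  0.0313]
drv si [[0.5375, -0.009], [0.4395, -0.0298], [0.4185, 0.0749], [0.5164, 0.0956]] len [0.1   0.107 0.1   0.107] ang [-2.932, 1.769, 0.209, -1.371] mean [0.478  0.0329]
fence sc [[0.6928, -0.3017], [0.678, 0.2127]] len [0.515 0.515] ang [1.6, -1.542] mean [ 0.6854 -0.0445]
fence outer sc [[0.7058, -0.2777], [0.6966, 0.2168]] len [0.495 0.495] ang [1.589, -1.552] mean [ 0.7012 -0.0304]
fence si [[0.6875, -0.3168], [0.6711, 0.1711]] len [0.488 0.488] ang [1.604, -1.537] mean [ 0.6793 -0.0729]
block sc [[0.5655, 0.1723], [0.5638, 0.2137], [0.6735, 0.2161]] len [0.041 0.11  0.117] ang [1.613, 0.022, -2.756] mean [0.6009 0.2007]
block si [[0.6731, 0.1792], [0.5611, 0.1755]] len [0.112 0.112] ang [-3.108, 0.033] mean [0.6171 0.1774]
closed sc [[0.4396, -0.2149], [0.5033, -0.2158], [0.5109, -0.1124], [0.4461, -0.1127]] len [0.064 0.104 0.065 0.102] ang [-0.014, 1.498, -3.136, -1.634] mean [ 0.475  -0.1639]
closed si [[0.5018, -0.211], [0.4363, -0.2114], [0.4398, -0.1036], [0.5054, -0.104]] len [0.066 0.108 0.066 0.107] ang [-3.135, 1.538, -0.006, -1.605] mean [ 0.4708 -0.1575]
torch sc foot [[0.436, 0.1865]] len [0.] ang [0.0] mean [0.436  0.1865]
teal sc [[0.334, -0.1831], [0.3978, -0.1042], [0.3323, -0.0408], [0.2613, -0.1179]] len [0.101 0.091 0.105 0.098] ang [0.891, 2.373, -2.315, -0.73] mean [ 0.3313 -0.1115]
sc [0.492 0.026 0.035]
si [0.479 0.029 0.035]
```

Both views agree. The driver is at about (0.478, 0.032), yaw 0.21, and the fixture corner is at about (0.676, 0.175), yaw 0.033. Plan: push on the −x face with the fingers 70 mm apart, turning the tool to 0.033 on the way. Then push on the −y face.

Call:
drive_tool([
  [[12, 55, -5, -0.04], [24, 110, -10, -0.08], [36, 165, -15, -0.12], [48, 220, -20, -0.16], [60, 275, -25, -0.19]],
], grip=0.47)

```text
time_s: 0.72
ee_pos: [0.3177, -0.3197, 0.2078]
ee_rot: [0.994, 0.108, -0.0, -0.0]
wrist_force: [-0.1, -0.4, 0.8]
opening: 0.0698
gripper_force: 0.0
```

Call:
drive_tool([
  [[17, 60, -5, 0], [34, 120, -10, 0], [51, 180, -15, 0], [68, 240, -20, 0], [85, 300, -25, 0]],
])

```text
time_s: 1.35
ee_pos: [0.4026, -0.02, 0.1833]
ee_rot: [0.994, 0.109, 0.0, 0.0]
wrist_force: [0.6, -0.0, 0.2]
opening: 0.0702
gripper_force: 0.0
```

Call:
drive_tool([
  [[1, 37, -10, 0], [1, 37, -50, 0], [1, 37, -70, 0], [1, 37, -70, 0], [1, 37, -70, 0]],
])

```text
time_s: 1.98
ee_pos: [0.4042, 0.0149, 0.1143]
ee_rot: [0.994, 0.109, 0.001, 0.0]
wrist_force: [0.1, -1.4, -0.0]
opening: 0.0698
gripper_force: 0.0
```

```bash
python3 - <<'E'
from h import *
a=get_image('wrist'); b=get_image('side')
save('w1.png',np.hstack([a['color'][:, :400],cv2.resize(b['color'][130:280,260:400],(373,400))]))
E
```

```text
(no output)
```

View pics/w1.png

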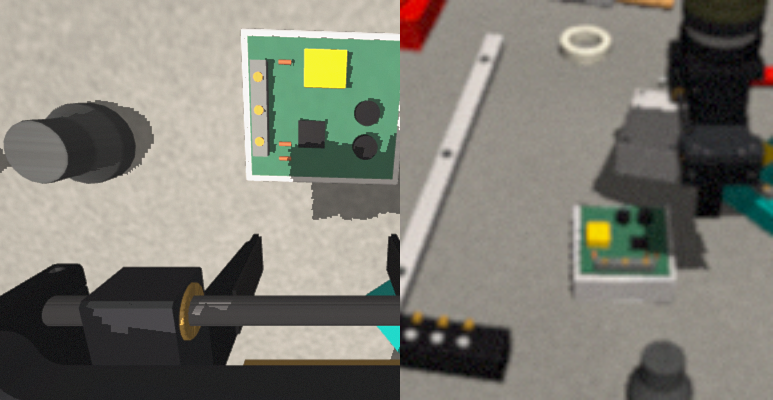

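The wrist view shows the fingers behind the −x face with about 20 mm clearance and nearly parallel to it. The torch is off to the left at (90,145). Next: descend, then push.

Call:
drive_tool([
  [[0, 0, -35, 0], [0, 0, -65, 0], [0, 0, -86, 0], [0, 0, -86, 0], [7, 1, -86, 0]],
])

```text
time_s: 2.7
ee_pos: [0.4118, 0.0158, 0.0288]
ee_rot: [0.994, 0.108, 0.001, 0.0]
wrist_force: [0.2, -0.0, 1.5]
opening: 0.0699
gripper_force: 0.0
```

Call:
drive_tool([
  [[6, 1, 0, 0], [13, 2, 0, -0.01], [22, 3, 0, -0.02], [32, 4, 0, -0.03], [42, 5, 0, -0.045]],
])

```text
time_s: 3.32
ee_pos: [0.4507, 0.0213, 0.0279]
ee_rot: [0.996, 0.087, -0.004, -0.0]
wrist_force: [-11.9, -0.0, 11.3]
opening: 0.0701
gripper_force: 6.2
```

Call:
drive_tool([
  [[10, 1, 0, -0.015], [20, 2, 0, -0.03], [30, 4, 0, -0.045], [40, 5, 0, -0.06], [50, 6, 0, -0.075]],
])

```text
time_s: 3.95
ee_pos: [0.5008, 0.0273, 0.0279]
ee_rot: [0.999, 0.049, -0.004, -0.0]
wrist_force: [-12.6, 0.3, 8.5]
opening: 0.07
gripper_force: 5.9
```

Call:
drive_tool([
  [[10, 1, 0, -0.015], [20, 2, 0, -0.03], [30, 3, 0, -0.045], [40, 4, 0, -0.06], [48, 5, 0, -0.065]],
])

```text
time_s: 4.58
ee_pos: [0.5492, 0.0322, 0.0279]
ee_rot: [1.0, 0.017, -0.003, -0.0]
wrist_force: [-10.3, -0.8, 7.2]
opening: 0.0693
gripper_force: 5.4
```

```bash
python3 - <<'E'
from h import *
import pickle
a=get_image('side'); b=get_image('scene'); pickle.dump((a,b),open('m.pkl','wb'))
x=cv2.resize(a['color'][140:280,235:375],None,fx=4,fy=4,interpolation=2)
y=cv2.resize(b['color'][140:280,300:420],None,fx=2,fy=2,interpolation=2)
c=np.zeros((560,800,3),np.uint8); c[:,:560]=x; c[:280,560:]=y
save('m2.png',c)
E
```

```text
(no output)
```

View pics/m2.png

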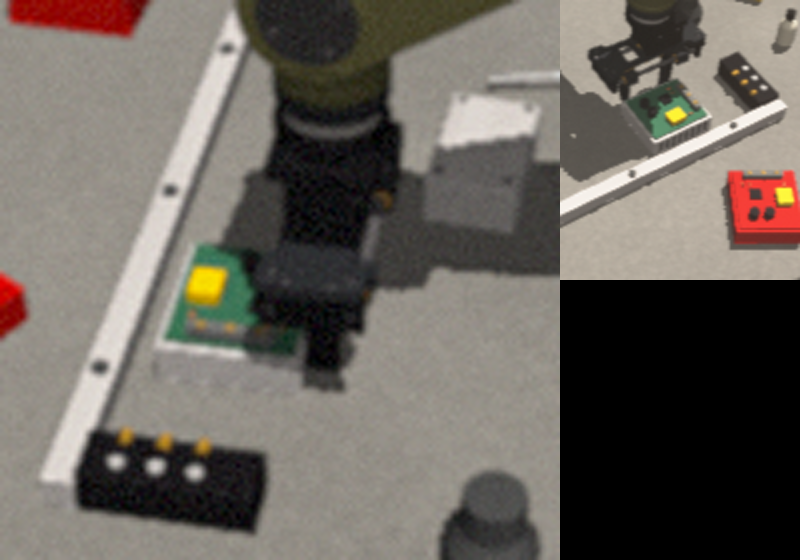

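The driver stands parallel to the fence, about 20 mm off it, and well short of the block. I'll keep pushing slowly and watch the force.

Call:
drive_tool([
  [[4, 0, 0, 0], [8, 0, 0, 0], [12, 0, 0, 0], [15, 0.5, 0, 0], [18, 0.5, 0, 0]],
])

```text
time_s: 5.3
ee_pos: [0.5667, 0.0326, 0.0279]
ee_rot: [1.0, 0.017, -0.003, 0.0]
wrist_force: [-12.0, 0.1, 7.7]
opening: 0.0701
gripper_force: 5.5
```

Call:
drive_tool([
  [[1, 0, 0, 0], [2, 0, 0, 0], [3, 0, 0, 0]],
])

```text
time_s: 5.68
ee_pos: [0.5683, 0.0327, 0.0279]
ee_rot: [1.0, 0.017, -0.005, -0.0]
wrist_force: [-18.3, -1.0, 15.1]
opening: 0.0698
gripper_force: 9.0
```

Call:
drive_tool([
  [[1, 0, 0, 0], [2, 0, 0, 0], [3, 0, 0, 0], [3, 0, 0, 0]],
])

```text
time_s: 6.18
ee_pos: [0.5684, 0.0326, 0.028]
ee_rot: [1.0, 0.017, -0.009, -0.0]
wrist_force: [-27.5, -1.0, 22.5]
opening: 0.0701
gripper_force: 13.5
```

The measured position has stopped while the force rises, so the driver is flush with the fence. Now I'll back off, lift, turn 90° and narrow the fingers.

Call:
drive_tool([
  [[-12, 0, 0, 0], [-30, 0, 0, 0], [-30, 0, 40, 0], [-30, 0, 90, 0.05], [-30, 0, 110, 0.2]],
])

```text
time_s: 6.8
ee_pos: [0.5475, 0.0325, 0.1422]
ee_rot: [0.993, 0.118, 0.004, 0.001]
wrist_force: [1.2, -1.3, -0.2]
opening: 0.0699
gripper_force: 0.0
```

Call:
drive_tool([
  [[17, -17, 0, 0.16], [34, -34, 0, 0.32], [51, -51, 0, 0.48], [68, -68, 0, 0.64], [87, -85, 0, 0.8]],
], grip=-0.16)

```text
time_s: 7.42
ee_pos: [0.6331, -0.0531, 0.1383]
ee_rot: [0.868, 0.496, 0.001, 0.001]
wrist_force: [-0.1, 0.7, -0.2]
opening: 0.0399
gripper_force: 0.0
```

Call:
drive_tool([
  [[0, 0, 0, 0.16], [0, 0, 0, 0.32], [0, 0, 0, 0.48], [0, 0, 0, 0.57], [0, 0, 0, 0.57]],
])

```text
time_s: 8.05
ee_pos: [0.6324, -0.0526, 0.1381]
ee_rot: [0.696, 0.718, 0.001, 0.001]
wrist_force: [0.0, -0.6, 0.2]
opening: 0.0399
gripper_force: 0.0
```

```bash
python3 - <<'E'
from h import *
import pickle
s=state(); print(s['ee_pos'],s['ee_rot'],s['joint_positions'])
a=get_image('side'); w=get_image('wrist'); b=get_image('scene'); pickle.dump((a,b,w),open('m3.pkl','wb'))
x=cv2.resize(a['color'][170:280,235:335],None,fx=4,fy=4,interpolation=2)
y=cv2.resize(w['color'],(400,250))
z=cv2.resize(b['color'][150:250,290:420],None,fx=3,fy=3,interpolation=2)
c=np.zeros((560,800,3),np.uint8); c[:440,:400]=x; c[:250,400:]=y; c[255:555,405:795]=z
save('m3.png',c)
E
```

```text
[ 0.63241685 -0.05257901  0.13814907] [6.96110731e-01 7.17933635e-01 6.41160546e-04 8.57269013e-04] [-1.67549367e-01  1.64216078e-01  1.77076774e+00  9.11194348e-05
  1.20446951e+00 -1.98445404e-01]
```

View pics/m3.png

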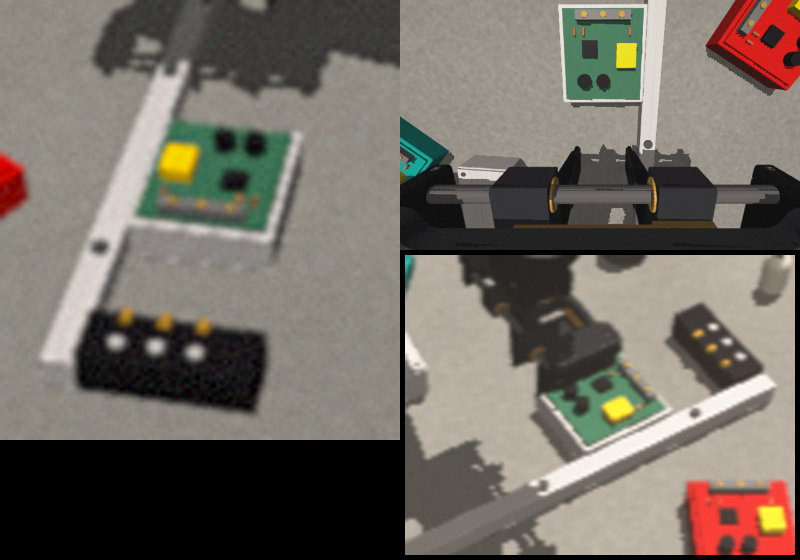

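The driver is flush on the fence with a clear gap to the block, in both the side and scene views. The fingers are behind its −y face, clear of the fence. Next: descend and slide.

Call:
drive_tool([
  [[0, 0, -45, 0], [0, 0, -85, 0], [0, 0, -110, 0], [0, 0, -110, 0], [0, 5, -110, 0]],
])

```text
time_s: 8.82
ee_pos: [0.6327, -0.0477, 0.0289]
ee_rot: [0.696, 0.718, 0.001, 0.001]
wrist_force: [-0.4, -0.5, 0.2]
opening: 0.04
gripper_force: 0.0
```

Call:
drive_tool([
  [[0, 6, 0, 0], [0, 13, 0, 0], [-0.5, 21, 0, 0], [-0.5, 29, 0, 0], [-1, 37, 0, 0]],
])

```text
time_s: 9.45
ee_pos: [0.6315, -0.0118, 0.0286]
ee_rot: [0.695, 0.719, -0.001, 0.002]
wrist_force: [0.9, -6.2, 2.1]
opening: 0.04
gripper_force: 3.3
```

Call:
drive_tool([
  [[0, 8, 0, 0], [-0.5, 16, 0, 0], [-0.5, 24, 0, 0], [-1, 32, 0, 0], [-1, 40, 0, 0]],
])

```text
time_s: 10.07
ee_pos: [0.6304, 0.0282, 0.0286]
ee_rot: [0.695, 0.719, -0.001, 0.002]
wrist_force: [-0.4, -7.9, 2.5]
opening: 0.0401
gripper_force: 3.9
```

Call:
drive_tool([
  [[0, 6, 0, 0], [-0.5, 11, 0, 0], [-0.5, 15, 0, 0], [-0.5, 18, 0, 0], [-0.5, 20, 0, 0]],
])

```text
time_s: 10.7
ee_pos: [0.6299, 0.048, 0.0285]
ee_rot: [0.695, 0.719, -0.001, 0.002]
wrist_force: [-0.1, -7.5, 2.1]
opening: 0.04
gripper_force: 3.9
```

Call:
drive_tool([
  [[0, 1, 0, 0], [0, 2, 0, 0], [0, 3, 0, 0], [0, 4, 0, 0]],
])

```text
time_s: 11.2
ee_pos: [0.6297, 0.0517, 0.0285]
ee_rot: [0.695, 0.719, -0.001, 0.002]
wrist_force: [-0.5, -8.5, 3.0]
opening: 0.0398
gripper_force: 4.1
```

Call:
drive_tool([
  [[0, 1, 0, 0], [0, 2, 0, 0], [0, 3, 0, 0], [0, 4, 0, 0]],
])

```text
time_s: 11.7
ee_pos: [0.6297, 0.053, 0.0286]
ee_rot: [0.695, 0.719, -0.003, 0.003]
wrist_force: [-1.3, -19.5, 3.4]
opening: 0.0398
gripper_force: 9.5
```

Call:
drive_tool([
  [[0, 1, 0, 0], [0, 2, 0, 0], [0, 2, 0, 0]],
])

```text
time_s: 12.08
ee_pos: [0.6297, 0.053, 0.0287]
ee_rot: [0.695, 0.719, -0.004, 0.004]
wrist_force: [-2.4, -24.1, 4.9]
opening: 0.0398
gripper_force: 11.6
```

It has stopped against the block. Backing off, lifting and looking.

Call:
drive_tool([
  [[0, -10, 0, 0], [0, -30, 0, 0], [0, -35, 40, 0], [0, -60, 90, 0], [0, -110, 120, 0]],
])

```text
time_s: 12.7
ee_pos: [0.6302, -0.0503, 0.1505]
ee_rot: [0.695, 0.719, 0.001, 0.001]
wrist_force: [0.6, -0.7, -0.4]
opening: 0.0404
gripper_force: 0.0
```

```bash
python3 - <<'E'
from h import *
import pickle
s=state(); print(s['ee_pos'],s['wrist_force'])
a=get_image('side'); b=get_image('scene'); w=get_image('wrist'); pickle.dump((a,b,w),open('m4.pkl','wb'))
x=cv2.resize(a['color'][200:275,235:315],None,fx=5,fy=5,interpolation=2)
z=cv2.resize(b['color'][150:225,340:420],None,fx=5,fy=5,interpolation=2)
y=cv2.resize(w['color'],(320,200))
c=np.zeros((575,800,3),np.uint8); c[:375,:400]=x; c[:375,400:]=z; c[375:575,:320]=y
c[378:575,325:800]=cv2.resize(b['color'][120:285,180:420],(475,197))
save('m4.png',c)
E
```

```text
[ 0.63018675 -0.05031724  0.15052703] [ 0.57536852 -0.69449121 -0.42456389]
```

View pics/m4.png

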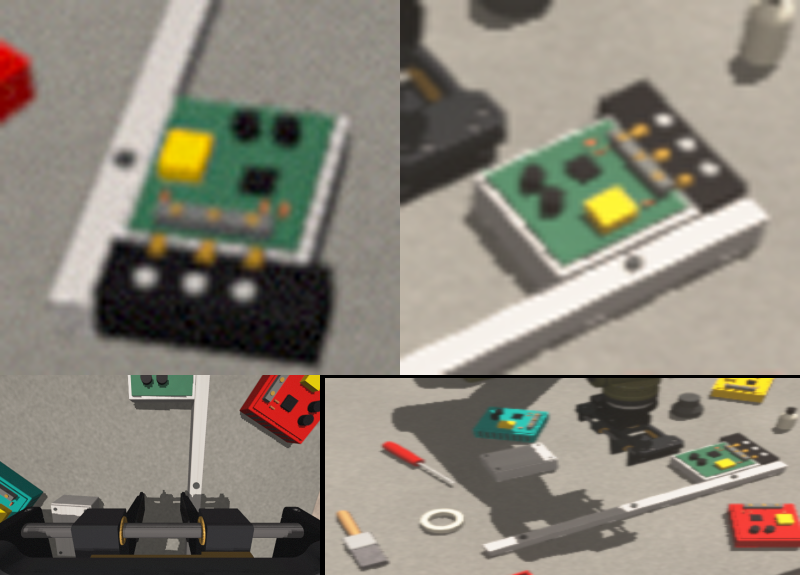

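The driver sits in the corner and the bystanders look undisturbed. The scene crop shows a thin dark strip at the fence side near (655,235). As a precaution I'll nudge the −x face square once more.

Call:
drive_tool([
  [[-17, 32, 0, -0.16], [-34, 64, 0, -0.32], [-51, 96, 0, -0.48], [-68, 128, 0, -0.64], [-87, 162, 0, -0.8]],
], grip=0.05)

```text
time_s: 13.48
ee_pos: [0.5402, 0.1133, 0.1456]
ee_rot: [0.921, 0.389, -0.001, -0.001]
wrist_force: [0.3, 0.3, 0.1]
opening: 0.0495
gripper_force: 0.0
```

Call:
drive_tool([
  [[0, 0, 0, -0.16], [0, 0, 0, -0.32], [0, 0, 0, -0.48], [0, 0, 0, -0.64], [0, 0, 0, -0.77]],
])

```text
time_s: 14.1
ee_pos: [0.5407, 0.1124, 0.1454]
ee_rot: [1.0, 0.015, -0.002, -0.0]
wrist_force: [0.3, -0.6, -0.7]
opening: 0.05
gripper_force: 0.0
```

Call:
drive_tool([
  [[0, 0, -45, 0], [0, 0, -90, 0], [0, 0, -122, 0], [0, 0, -122, 0], [4, 0, -122, 0]],
])

```text
time_s: 14.72
ee_pos: [0.5449, 0.1121, 0.0242]
ee_rot: [1.0, 0.017, -0.001, -0.0]
wrist_force: [0.9, -0.6, -0.9]
opening: 0.05
gripper_force: 0.0
```

Call:
drive_tool([
  [[4, 0, 0, 0], [8, 0, 0, 0], [12, 0, 0, 0], [15, 0.5, 0, 0], [18, 0.5, 0, 0]],
])

```text
time_s: 15.35
ee_pos: [0.5644, 0.112, 0.0255]
ee_rot: [1.0, 0.016, 0.0, -0.0]
wrist_force: [-0.1, 0.3, 0.5]
opening: 0.0497
gripper_force: 0.0
```

Call:
drive_tool([
  [[1, 0, 0, 0], [2, 0, 0, 0], [3, 0, 0, 0], [4, 0, 0, 0]],
])

```text
time_s: 15.85
ee_pos: [0.566, 0.112, 0.0254]
ee_rot: [1.0, 0.016, -0.003, 0.0]
wrist_force: [-11.3, -0.8, 9.9]
opening: 0.05
gripper_force: 5.3
```

Call:
drive_tool([
  [[1, 0, 0, 0], [2, 0, 0, 0], [2, 0, 0, 0]],
])

```text
time_s: 16.23
ee_pos: [0.566, 0.112, 0.0254]
ee_rot: [1.0, 0.016, -0.006, 0.0]
wrist_force: [-15.2, -0.6, 13.8]
opening: 0.0497
gripper_force: 8.0
```

The stop is at the same fence-frame depth (−112 mm) as the first flush contact, so the driver is flush. Retracting and doing the last check.

Call:
drive_tool([
  [[-10, 0, 0, 0], [-25, 0, 0, 0], [-35, 0, 10, 0], [-50, 0, 60, 0], [-70, 0, 110, 0]],
])

```text
time_s: 16.85
ee_pos: [0.4993, 0.1119, 0.1369]
ee_rot: [1.0, 0.016, 0.0, -0.0]
wrist_force: [0.4, 0.5, 0.4]
opening: 0.0502
gripper_force: 0.0
```

Call:
drive_tool([
  [[-20, -45, 10, 0], [-40, -90, 20, 0], [-60, -135, 30, 0], [-60, -180, 30, 0], [-60, -180, 30, 0]],
])

```text
time_s: 17.48
ee_pos: [0.44, -0.0701, 0.1665]
ee_rot: [1.0, 0.014, 0.001, 0.0]
wrist_force: [0.9, 1.0, 0.3]
opening: 0.0498
gripper_force: 0.0
```

```bash
python3 - <<'E'
from h import *
import pickle
s=state(); print(s['ee_pos'],s['wrist_force'])
a=get_image('side'); b=get_image('scene'); b0=pickle.load(open('scene.pkl','rb'))
x=cv2.resize(a['color'][200:275,235:315],None,fx=5,fy=5,interpolation=2)
z=cv2.resize(b['color'][150:225,340:420],None,fx=5,fy=5,interpolation=2)
c=np.zeros((575,800,3),np.uint8); c[:375,:400]=x; c[:375,400:]=z
for i,g in enumerate((b0,b)): c[378:575,400*i:400*i+395]=cv2.resize(g['color'][120:285,180:430],(395,197))
save('m5.png',c)
E
```

```text
[ 0.43996063 -0.07006459  0.16652765] [0.88675619 0.98018724 0.26530442]
```

View pics/m5.png

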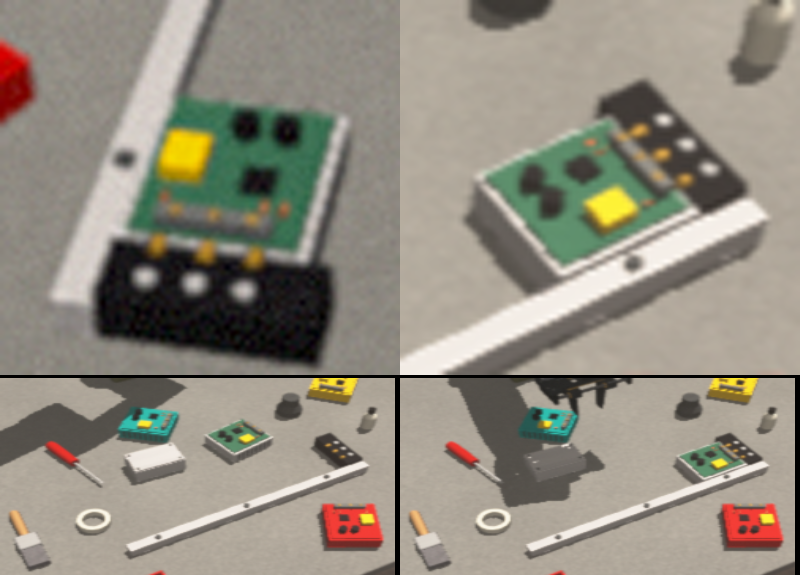

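The driver is square in the corner, touching both fence and block. All the bystanders are where they were at the start, and the fingers are clear. Handing in.

```bash
python3 -c "
from plant import sign_off
print(sign_off())"
```

```text
the job is handed in; nothing more can be done
None
```

I pushed the open driver flush to the fence, then slid it along to the contact block; the last pictures show it square in the corner, the bystanders unmoved and the fingers clear, and I handed the job in at about 17.5 s (no verdict was returned).

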